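# Sweep the square dip tubs into the window rack

## Robot

A 6-joint arm with a two-finger parallel gripper is mounted at the origin on the work surface. World frame = base frame: x ahead of the robot, y to its left, z up, the work surface at z = 0. Lengths are in m, angles in rad, forces in N, time in s.
With the tool pointing down it reaches from about 0.35 to 0.775 m from the base axis. Payload 7.3 kg.
Tool frame: the origin (TCP) lies midway between the tips of the shut fingers; the grasp point (between the pads) lies 19 mm behind it (manip.grip_depth is the distance from the TCP to the grasp point, in m); z points along the fingers, x is the direction in which the jaws open and shut, and the axes are right-handed (so a half turn about z gives the same grasp; the last joint's range is limited). The gripper opens to 92 mm and grips with 3 to 60 N. Pads are 19 mm wide; open, the fingers measure 130 mm over their backs; the gripper's body (75 mm by 190 mm) begins 47 mm behind the grasp point.
Start: joints at [1.203, 0.342, 1.524, -0, 1.275, -0.146], TCP at [0.115, 0.512, 0.227] pointing down, gripper open.
Joint ranges: [-2.53, 2.53], [-0.77, 2.02], [0.04, 2.7], [-1, 4.14], [0.28, 2.66], [-3.11, 3.11]. Speed limits (rad/s): [2.57, 2.57, 3.14, 3.14, 3.14, 3.14].

## Interface

Orientations are given as a unit quaternion [w, x, y, z].
In Python, from station import manip gives the robot as it stands.
- The arm moves only by the tool servo_tool, never from a script. Its argument "rows" is a list of rows, each an object with "dp": the shift along the tool's x, y, z in mm, a list of three; "angular": the turn, a rotation vector about the tool's x, y, z in degrees, a list of three; "jaw": the gripper's target within -1 to 1 (shut at 1, half-way at 0, fully open at -1). A call has 1 to 10 rows; each row shifts and turns the commanded pose from where the row before left it, along the tool's axes as they then stand; what a row does not reach is not made up. A row lasts 1/8 s, in which the tool goes at most 62.5 mm and 10.7 degrees, less where a joint would pass 70% of its speed; a pose out of reach is approached as far as the arm can. A call with a gripper value outside its range is refused whole. The fingers move at their own pace and stop on an object; "newtons" is the grip in N (left out, the last holds). Time passes only in rows, so rows that do not move let the fingers close. It gives the time, the measured TCP pose, the force and the opening at its end, in the units of the state.
- manip.get_obs(): the state, without advancing time (a new reading comes with each control period).
- manip.camera(name): name is "scene" or "side" or "wrist"; returns a dict with "pixels" (420x560x3 uint8, red, green, blue), "camera_matrix" (3x3 intrinsics, pixels), "k1" (the pictures are not rectified: a ray, as slopes to the right and down, at radius r is drawn at 1 + k1 r^2 times it, then the intrinsics apply), "rvec" (rotation vector, rad) and "tvec" (3), from world to camera coordinates, as OpenCV has them. Camera axes: x right, y down, z forward; pixel columns grow to the right and rows downward; lengths in m; the calibration is good to about 2 mm. A picture is of the moment at which its call begins. There is no depth.
- manip.sign_off(): hands the job in, once; it reports no verdict.
Trained networks look in a picture, given as the dict that the camera call returned (one of the last four; its "shot" number tells which), for a name from the list of things; names that differ only in an ending like _2 or _b are one class to them, and where a whole thing is asked for, a point or a joint stands for the part that bears it (a point fixed in the world has none). Each returns a list of dicts, best first, with "conf" (0 to 1); they miss things now and then, are a little off and sometimes report something else, mostly with a low value. They report only what shows in the picture. A call takes as long as a camera call.
- manip.trace(picture, thing): "pixels" (420x560 bool, what is visible of it) and "box" ([centre column, centre row, width, height] in pixels, round what is visible of it).
- manip.place_of(picture, thing): "location" ([column, row] in pixels: a listed point, or the origin of a listed thing).
The state is a dict: "clock": time; "qpos": joint angles; "joint_velocities": joint speeds; "joint_torque": joint torques, N m; "position": TCP position; "orientation": TCP orientation; "ft_force": force on the tool from outside, world axes, zero at the start; "torque": the same for the moment, N m; "width": finger opening in m.
Only numpy, scipy, OpenCV 4.12 (cv2) and the standard library are available. Lean on these libraries where they do the work, as an engineer would, in place of code of your own. Each camera call takes 0.05 s, during which the arm holds its last target.

## Task

Sweep the three square dip tubs along the counter with your fingertips into the three-sided holding rack, until each stands against the rack's back wall. Push them only: do not lift or tip any tub. Leave the two round pots and everything else where they stand.

Things in the scene. Friction and masses are not known exactly. Their poses are not given: they have to be found in the camera images.
- rack: fixed three-sided dark steel rack, no floor (tubs slide in on the counter), open towards the robot. Walls 30 mm high, 6 mm thick: back wall 450 mm long inside, a side wall 110 mm deep at each end. Origin: on the counter, at the middle of the back wall's inner face. x axis: square to the back wall, pointing away from the robot (open front at x = -110 mm); y along the back wall to the robot's left; z up.
- tub_a: square lidded dip tub, white plastic with a pale lid, 50 x 50 mm, 28 mm high, 40 to 85 g, loose on the counter in front of the rack's open side, turned up to about 20 degrees from square with the rack. Origin: centre of its underside; x and y axes square to its sides, z up.
- tub_b: square lidded dip tub, white plastic with a pale lid, 50 x 50 mm, 28 mm high, 40 to 85 g, loose on the counter in front of the rack's open side, turned up to about 20 degrees from square with the rack. Origin: centre of its underside; x and y axes square to its sides, z up.
- tub_c: square lidded dip tub, white plastic with a pale lid, 50 x 50 mm, 28 mm high, 40 to 85 g, loose on the counter in front of the rack's open side, turned up to about 20 degrees from square with the rack. Origin: centre of its underside; x and y axes square to its sides, z up.
- pot_a: round lidded dip pot, white plastic with a pale lid, 40 mm diameter, 38 mm high, 40 to 85 g, loose, standing in the same row as the square tubs (neighbours in the row are about 85 mm apart, centre to centre along the rack's y). A bystander, to be left where it is. Origin: centre of its underside, z up.
- pot_b: round lidded dip pot, white plastic with a pale lid, 40 mm diameter, 38 mm high, 40 to 85 g, loose, standing in the same row as the square tubs (neighbours in the row are about 85 mm apart, centre to centre along the rack's y). A bystander, to be left where it is. Origin: centre of its underside, z up.
- shaker: clear shaker with a steel cap, 40 mm diameter, 85 mm high, loose bystander on the left. Origin: centre of its underside, z up.
- drink: lidded paper drink cup, 84 mm diameter at the lid, 138 mm high, loose bystander on the right. Origin: centre of its underside, z up.
- sauce: clear squeeze bottle, 60 mm diameter, 170 mm high, loose bystander on the right. Origin: centre of its underside, z up.
- lids: stack of white cup lids, 82 mm diameter, 36 mm high, loose bystander on the left. Origin: centre of its underside, z up.

How it is judged:
At the end, for the whole second after the job is handed in: Each of the three square tubs stands upright on the counter inside the rack, its centre within 39 mm of the back wall's inner face (25 mm is flush) and within 205 mm of the rack's middle line, at rest; the round pots have moved less than 20 mm and the other bystanders less than 25 mm, all upright (x of tub_a in the frame of rack between -0.039 and 0 m and y of tub_a in the frame of rack between -0.205 and 0.205 m and height (world z) of each of tub_a, tub_b, tub_c below 0.006 m and angle between each of tub_a, tub_b, tub_c, pot_a, pot_b, shaker, drink, sauce, lids's own z axis and vertical below 0.15 rad and linear speed of each of tub_a, tub_b, tub_c below 0.01 m/s and x of tub_b in the frame of rack between -0.039 and 0 m and y of tub_b in the frame of rack between -0.205 and 0.205 m and x of tub_c in the frame of rack between -0.039 and 0 m and y of tub_c in the frame of rack between -0.205 and 0.205 m and distance of each of pot_a, pot_b from where it was at the start of the episode below 0.02 m and distance of each of shaker, drink, sauce, lids from where it was at the start of the episode below 0.025 m); the robot touches nothing.
It fails at once if a square tub is lifted more than 10 mm off the counter or tipped over (height (world z) of any of tub_a, tub_b, tub_c above 0.01 m or angle between any of tub_a, tub_b, tub_c's own z axis and vertical above 0.4 rad).
It fails at once if a bystander is shifted (round pot by more than 20 mm, shaker, drink cup, bottle or lid stack by more than 25 mm), lifted or knocked over (distance of any of pot_a, pot_b from where it was at the start of the episode above 0.02 m or distance of any of shaker, drink, sauce, lids from where it was at the start of the episode above 0.025 m or height (world z) of any of pot_a, pot_b, shaker, drink, sauce, lids above 0.01 m or angle between any of pot_a, pot_b, shaker, drink, sauce, lids's own z axis and vertical above 0.4 rad).
It also fails if it takes over 58 s, if anything falls off the work surface, if the arm or the gripper's body presses on something with over 40 N, if the wrist force passes 120 N, or if a joint passes its speed limit or range.

## Working session

There is one attempt and no reset: what is moved stays moved. The work goes in short steps, Python scripts to look and compute and a tool call to move; the robot and the scene stay as the last step left them, time stands still between calls to the robot, and variables do not carry over. Pictures are saved under pics/ and viewed, and the job is handed in when it is done.

Besides the shell and the picture viewer there is one more tool, called as name(argument=value, ...), one argument or row to a line, values as JSON. servo_tool: Moves the arm, as the interface text tells. Its arguments: {"type":"object","properties":{"rows":{"type":"array","items":{"type":"object","properties":{"dp":{"type":"array","items":{"type":"number"}},"angular":{"type":"array","items":{"type":"number"}},"jaw":{"type":"number"}}}},"newtons":{"type":"number"}},"required":["rows"]}

```bash
mkdir -p pics; ls; python3 - <<'E'
from station import manip
import cv2,numpy as np
o=manip.get_obs();print({k:np.round(v,3).tolist() for k,v in o.items()})
for n in["scene","side","wrist"]:
    p=manip.camera(n);cv2.imwrite(f"pics/{n}0.png",p["pixels"][:,:,::-1]);print(n,p["camera_matrix"].round(1).tolist(),p["k1"],p["rvec"],p["tvec"])
    if n!="wrist":
        for t in["rack","tub_a","pot_a","shaker","drink","sauce","lids"]:
            print(t,[(round(d["conf"],2),np.round(d["location"],1).tolist()) for d in manip.place_of(p,t)][:6])
E
```

```text
pics
{'clock': 0.0, 'qpos': [1.203, 0.343, 1.525, 0.0, 1.275, -0.146], 'joint_velocities': [-0.001, 0.0, 0.001, -0.001, -0.002, -0.001], 'joint_torque': [0.003, -43.123, -24.422, 0.072, 0.056, -0.0], 'position': [0.115, 0.512, 0.226], 'orientation': [0.0, 0.781, 0.625, -0.001], 'ft_force': [-0.859, 0.207, -0.551], 'torque': [0.04, 0.004, -0.022], 'width': 0.092}
scene [[476.1, 0.0, 280.2], [0.0, 476.1, 204.7], [0.0, 0.0, 1.0]] -0.05450951447423 [ 1.76900929  1.33777905 -0.73516454] [-0.14898853 -0.23439693  1.78219269]
rack [(0.95, [293.7, 248.6])]
tub_a [(0.84, [211.6, 220.7]), (0.82, [242.0, 210.8]), (0.6, [299.2, 201.6])]
pot_a [(0.61, [327.1, 201.1]), (0.52, [273.3, 213.8])]
shaker [(0.65, [385.0, 191.7])]
drink [(0.57, [135.0, 262.3])]
sauce []
lids [(0.78, [431.1, 210.7])]
side [[451.0, 0.0, 280.6], [0.0, 451.0, 210.3], [0.0, 0.0, 1.0]] -0.15036913531710785 [ 0.10799266 -2.77842122  1.44416803] [0.5323546  0.07393392 1.08584039]
rack [(0.44, [258.5, 150.7])]
tub_a [(0.92, [308.4, 208.5]), (0.79, [305.5, 251.7]), (0.57, [298.7, 190.4])]
pot_a [(0.74, [299.7, 272.5]), (0.6, [289.9, 225.6]), (0.54, [257.1, 152.0]), (0.23, [302.0, 192.7])]
shaker [(0.85, [290.4, 350.9])]
drink [(0.78, [253.7, 150.4])]
sauce [(0.72, [313.8, 153.1])]
lids [(0.73, [217.9, 375.9]), (0.3, [307.9, 208.0])]
wrist [[324.1, 0.0, 277.1], [0.0, 324.1, 214.4], [0.0, 0.0, 1.0]] -0.01584413519592145 [-2.26139937 -1.80613084 -0.27559811] [-0.5260248  -0.03671542  0.39100865]
```

View pics/scene0.png

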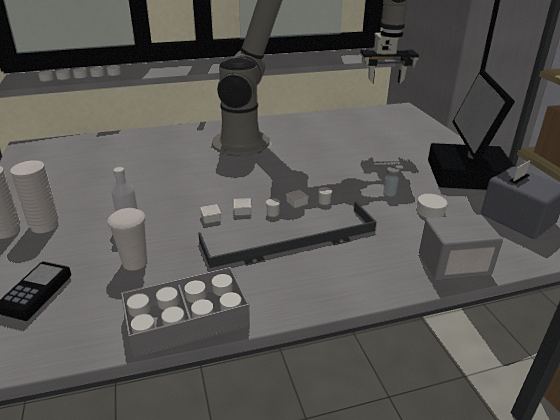

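View pics/side0.png

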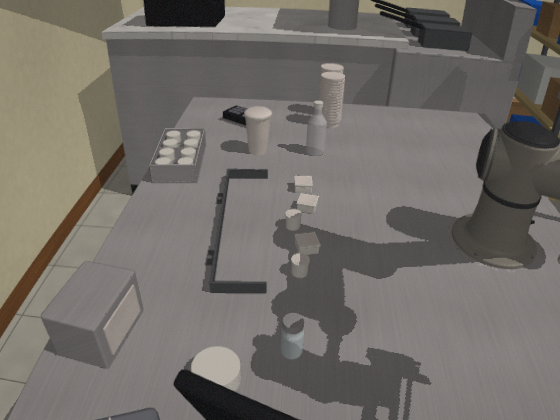

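View pics/wrist0.png

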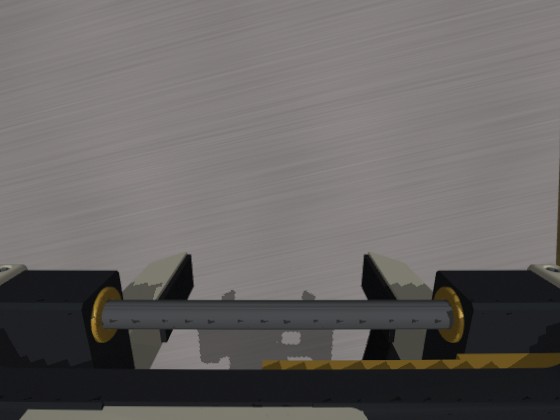

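```bash
cat > h.py <<'E'
from station import manip
import cv2,numpy as np
def ray2plane(p,uv,z=0.):
    uv=np.array(uv,float);K=p["camera_matrix"];k=np.array([p["k1"],0,0,0,0.])
    x=cv2.undistortPoints(uv.reshape(-1,1,2),K,k).reshape(-1,2)
    R=cv2.Rodrigues(np.array(p["rvec"]))[0];t=np.array(p["tvec"]).ravel();c=-R.T@t
    d=np.c_[x,np.ones(len(x))]@R
    return c+d*((z-c[2])/d[:,2])[:,None]
def proj(p,X):
    return cv2.projectPoints(np.array(X,float).reshape(-1,3),np.array(p["rvec"]),np.array(p["tvec"]),p["camera_matrix"],np.array([p["k1"],0,0,0,0.]))[0].reshape(-1,2)
E
python3 - <<'E'
from h import *
for n in["scene","side","wrist"]:
    p=manip.camera(n);R=cv2.Rodrigues(np.array(p["rvec"]))[0];print(n,"cam at",-R.T@np.array(p["tvec"]).ravel())
    for t in["rack","tub_a","pot_a","shaker","drink","sauce","lids"]:
        for d in manip.place_of(p,t):
            if d["conf"]>.35: print(t,round(d["conf"],2),np.round(d["location"]),ray2plane(p,d["location"])[0].round(3)[:2])
E
```

```text
scene cam at [ 1.61451302 -0.31831546  0.73849391]
rack 0.76 [298. 248.] [0.685 0.004]
rack 0.69 [214. 216.] [ 0.477 -0.179]
tub_a 0.63 [213. 219.] [ 0.493 -0.182]
tub_a 0.61 [296. 205.] [0.483 0.063]
tub_a 0.56 [242. 210.] [ 0.468 -0.095]
pot_a 0.7 [272. 216.] [ 0.518 -0.019]
shaker 0.71 [386. 190.] [0.472 0.362]
drink 0.93 [134. 261.] [ 0.628 -0.404]
drink 0.64 [275. 213.] [ 0.507 -0.007]
lids 0.41 [322. 199.] [0.469 0.15 ]
side cam at [0.49271737 0.87956889 0.67194134]
rack 0.78 [222. 228.] [0.676 0.013]
tub_a 0.75 [300. 190.] [ 0.49  -0.176]
tub_a 0.74 [306. 250.] [0.469 0.08 ]
tub_a 0.55 [304. 207.] [ 0.478 -0.095]
pot_a 0.86 [289. 225.] [ 0.515 -0.015]
pot_a 0.63 [298. 274.] [0.485 0.161]
shaker 0.73 [290. 351.] [0.493 0.367]
sauce 0.72 [312. 150.] [ 0.46  -0.423]
lids 0.95 [216. 377.] [0.617 0.433]
wrist cam at [0.0371095 0.5304786 0.3848979]
```

```bash
python3 - <<'E'
from h import *
a=manip.camera("scene");b=manip.camera("side")
for nm,p in(("scene",a),("side",b)):
    np.save(f"pics/{nm}.npy",p,allow_pickle=True)
c=cv2.resize(a["pixels"][185:275,190:390,::-1],None,fx=4,fy=4,interpolation=cv2.INTER_CUBIC);cv2.imwrite("pics/sz.png",c)
c=cv2.resize(b["pixels"][160:300,200:340,::-1],None,fx=4,fy=4,interpolation=cv2.INTER_CUBIC);cv2.imwrite("pics/bz.png",c)
E
```

```text
(no output)
```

View pics/sz.png

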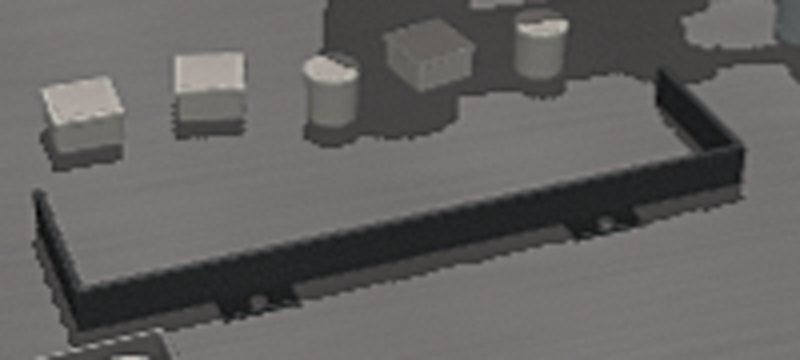

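View pics/bz.png

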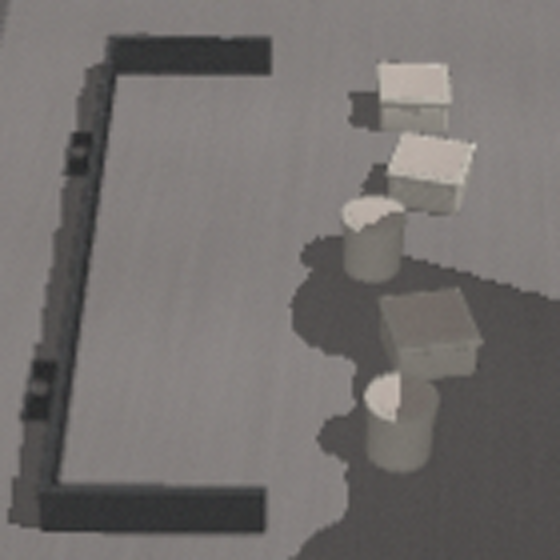

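```bash
cat > fit.py <<'E'
from h import *
from scipy.optimize import least_squares
A=np.load("pics/scene.npy",allow_pickle=True).item();B=np.load("pics/side.npy",allow_pickle=True).item()
S=lambda q:(np.array(q,float)+.5)/4-.5+[190,185]
D=lambda q:(np.array(q,float)+.5)/4-.5+[200,160]
def T(P,x):
    P=np.array(P,float);c,s=np.cos(x[2]),np.sin(x[2])
    return np.c_[x[0]+c*P[:,0]-s*P[:,1],x[1]+s*P[:,0]+c*P[:,1],P[:,2]]
o=.231
ra=[[.006,-o,.03],[.006,-o,0],[.006,o,.03],[.006,o,0],[-.11,-o,.03],[-.11,o,.03]]
qa=S([[80,293],[78,328],[742,150],[740,187],[36,192],[660,70]])
rb=[[-.11,-.225,0],[-.11,o,0],[-.11,o,.03],[.006,o,0],[0,-.225,0]]
qb=D([[271,73],[265,530],[265,490],[42,530],[115,75]])
f=lambda x:np.r_[(proj(A,T(ra,x))-qa).ravel(),(proj(B,T(rb,x))-qb).ravel()]
r=least_squares(f,[.68,.01,.05],loss="soft_l1");R=r.x;print("rack",R.round(4),f(R).reshape(-1,2).round(1).tolist())
sq=lambda z:[[-.025,-.025,z],[-.025,.025,z],[.025,.025,z],[.025,-.025,z]]
tubs={"T1":([.49,-.18],[[42,90],[108,77],[124,110],[52,124]],[[55,152],[122,143]],[[378,64],[448,64],[452,106],[381,103]],[[382,128],[447,130]]),
"T2":([.475,-.095],[[177,57],[242,53],[244,91],[176,93]],[[178,122],[243,118]],[[402,133],[475,144],[464,187],[388,178]],[[390,203],[460,212]]),
"T3":([.475,.07],[[387,45],[437,18],[474,47],[420,67]],[[430,90]],[[380,298],[461,290],[483,345],[400,355]],[[401,378],[478,372]])}
for n,(c,a,a2,b,b2) in tubs.items():
    def g(x):
        out=[]
        for p,q,z in((A,S(a),.028),(A,S(a2),0),(B,D(b),.028),(B,D(b2),0)):
            m=proj(p,T(sq(z),x))
            for k in q: out.append(m[np.argmin(((m-k)**2).sum(1))]-k)
        return np.ravel(out)
    best=min((least_squares(g,[*c,t],loss="soft_l1") for t in np.radians([-20,-10,0,10,20,30])+R[2]),key=lambda r:r.cost)
    x=best.x;d=x[:2]-R[:2];cc,s=np.cos(R[2]),np.sin(R[2])
    print(n,x.round(4),"deg",np.degrees(x[2]).round(1),"rms px",np.sqrt((g(x)**2).mean()).round(2),"rack frame",[round(cc*d[0]+s*d[1],4),round(-s*d[0]+cc*d[1],4)])
# pots: top centres z=.038
for n,a,b in(("P1",[331,70],[372,212]),("P2",[541,27],[400,398])):
    X=ray2plane(A,S([a]),.038)[0];Y=ray2plane(B,D([b]),.038)[0];print(n,X.round(3),Y.round(3))
    for X in(X,Y):
        d=X[:2]-R[:2];print([round(cc*d[0]+s*d[1],4),round(-s*d[0]+cc*d[1],4)])
print("deg",np.degrees(R[2]))
E
python3 fit.py
```

```text
rack [0.6785 0.0015 0.0846] [[-1.6, 0.6], [-0.2, 1.6], [1.1, -0.6], [0.3, -0.7], [-1.2, -0.3], [0.9, -1.6], [-0.3, 0.3], [0.1, 0.5], [0.2, 0.0], [-0.3, 0.0], [0.5, -0.6]]
T1 [ 0.4834 -0.1889  0.0516] deg 3.0 rms px 0.79 rack frame [np.float64(-0.2105), np.float64(-0.1733)]
T2 [ 0.47   -0.0944 -0.173 ] deg -9.9 rms px 0.81 rack frame [np.float64(-0.2158), np.float64(-0.078)]
T3 [0.4687 0.0724 0.2965] deg 17.0 rms px 1.26 rack frame [np.float64(-0.2031), np.float64(0.0884)]
P1 [ 0.507 -0.015  0.038] [ 0.506 -0.014  0.038]
[np.float64(-0.1718), np.float64(-0.0017)]
[np.float64(-0.173), np.float64(-0.0013)]
P2 [0.489 0.15  0.038] [0.484 0.155 0.038]
[np.float64(-0.1759), np.float64(0.1642)]
[np.float64(-0.1809), np.float64(0.1691)]
deg 4.845157631358837
```

```bash
cat > go.py <<'E'
from h import *
import sys
from scipy.spatial.transform import Rotation as Ro
R=np.array([.6785,.0015,.0846])
def state():
    o=manip.get_obs();p=o["position"];c,s=np.cos(R[2]),np.sin(R[2]);d=p[:2]-R[:2]
    q=o["orientation"];M=Ro.from_quat([q[1],q[2],q[3],q[0]]).as_matrix()
    print("t",round(o["clock"],2),"rack xyz mm",np.round([1e3*(c*d[0]+s*d[1]),1e3*(-s*d[0]+c*d[1]),1e3*p[2]],1),"yaw of tool x vs rack y deg",np.degrees(np.arctan2(M[1,0],M[0,0])-R[2]).round(2)-90,"toolz",M[:,2].round(3),"F",o["ft_force"].round(1),"w",round(o["width"],4))
state()
E
python3 go.py
```

```text
t 2.15 rack xyz mm [-517.8  556.4  226.7] yaw of tool x vs rack y deg -17.549999999999997 toolz [ 0.  0. -1.] F [ 0.  -0.3  0.5] w 0.0916
```

servo_tool(
  rows=[
    {"dp":[-20,10,0],"angular":[0,0,-5.85],"jaw":0.74},
    {"dp":[-40,20,0],"angular":[0,0,-5.85],"jaw":0.74},
    {"dp":[-45,25,0],"angular":[0,0,-5.85],"jaw":0.74},
    {"dp":[-45,25,0],"jaw":0.74},
    {"dp":[-45,25,0],"jaw":0.74},
    {"dp":[-45,25,0],"jaw":0.74},
    {"dp":[-45,25,10],"jaw":0.74},
    {"dp":[-45,25,20],"jaw":0.74},
    {"dp":[-45,25,20],"jaw":0.74},
    {"dp":[-40,20,20],"jaw":0.74},
  ],
  newtons=20,
)

```text
invalid input
```

```bash
python3 go.py
```

```text
t 2.15 rack xyz mm [-517.8  556.4  226.7] yaw of tool x vs rack y deg -17.549999999999997 toolz [ 0.  0. -1.] F [ 0.  -0.3  0.5] w 0.0916
```

servo_tool(
  rows=[
    {"dp":[-20,10,0],"angular":[0,0,-5.85],"jaw":0.74},
    {"dp":[-40,20,0],"angular":[0,0,-5.85],"jaw":0.74},
    {"dp":[-45,25,0],"angular":[0,0,-5.85],"jaw":0.74},
    {"dp":[-45,25,0],"angular":[0,0,0],"jaw":0.74},
    {"dp":[-45,25,0],"angular":[0,0,0],"jaw":0.74},
    {"dp":[-45,25,0],"angular":[0,0,0],"jaw":0.74},
    {"dp":[-45,25,10],"angular":[0,0,0],"jaw":0.74},
    {"dp":[-45,25,20],"angular":[0,0,0],"jaw":0.74},
    {"dp":[-45,25,20],"angular":[0,0,0],"jaw":0.74},
    {"dp":[-40,20,20],"angular":[0,0,0],"jaw":0.74},
  ],
  newtons=20,
)

```text
clock: 3.4
position: [0.3568, 0.1067, 0.1565]
orientation: [0.0, 0.677, 0.736, 0.001]
ft_force: [0.4, 0.1, -0.1]
width: 0.0118
```

```bash
python3 go.py
```

```text
t 3.4 rack xyz mm [-311.6  132.   156.5] yaw of tool x vs rack y deg -0.04999999999999716 toolz [ 0.002  0.    -1.   ] F [ 0.4  0.1 -0.1] w 0.0118
```

servo_tool(
  rows=[
    {"dp":[0,0,0],"angular":[0,0,0],"jaw":0.74},
    {"dp":[0,0,0],"angular":[0,0,0],"jaw":0.74},
  ],
)

```text
clock: 3.65
position: [0.3555, 0.1086, 0.1569]
orientation: [-0.0, 0.677, 0.736, 0.0]
ft_force: [0.4, 0.0, -0.6]
width: 0.0118
```

```bash
python3 go.py
```

```text
t 3.65 rack xyz mm [-312.8  134.   156.9] yaw of tool x vs rack y deg -0.04999999999999716 toolz [-0.  0. -1.] F [ 0.4  0.  -0.6] w 0.0118
```

servo_tool(
  rows=[
    {"dp":[-23,24,20],"angular":[0,0,0],"jaw":0.74},
    {"dp":[-23,24,30],"angular":[0,0,0],"jaw":0.74},
    {"dp":[0,0,40],"angular":[0,0,0],"jaw":0.74},
    {"dp":[0,0,30],"angular":[0,0,0],"jaw":0.74},
    {"dp":[0,0,20],"angular":[0,0,0],"jaw":0.74},
    {"dp":[0,0,8],"angular":[0,0,0],"jaw":0.74},
    {"dp":[0,0,0],"angular":[0,0,0],"jaw":0.74},
  ],
)

```text
clock: 4.53
position: [0.4074, 0.0674, 0.009]
orientation: [0.0, 0.676, 0.737, 0.0]
ft_force: [0.3, -0.1, 1.3]
width: 0.0119
```

```bash
cat > look.py <<'E'
from h import *
import sys
t=sys.argv[1]
a=manip.camera("scene");b=manip.camera("side")
np.save(f"pics/scene_{t}.npy",a,allow_pickle=True);np.save(f"pics/side_{t}.npy",b,allow_pickle=True)
c=cv2.resize(a["pixels"][170:275,190:390,::-1],None,fx=3,fy=3,interpolation=cv2.INTER_CUBIC)
d=cv2.resize(b["pixels"][150:310,200:340,::-1],None,fx=3,fy=3,interpolation=cv2.INTER_CUBIC)
cv2.imwrite(f"pics/sc{t}.png",c);cv2.imwrite(f"pics/si{t}.png",d)
E
python3 go.py; python3 look.py 1
```

```text
t 4.53 rack xyz mm [-264.6   88.6    9. ] yaw of tool x vs rack y deg 0.0799999999999983 toolz [ 0.  0. -1.] F [ 0.3 -0.1  1.3] w 0.0119
```

View pics/si1.png

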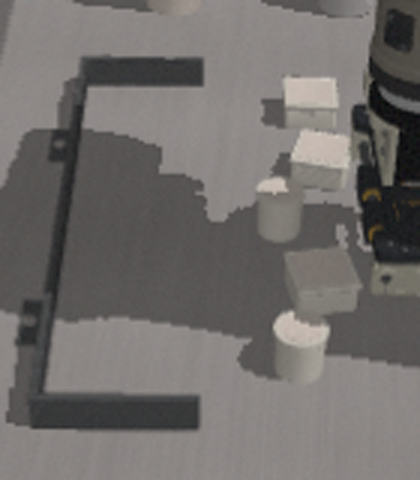

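View pics/sc1.png

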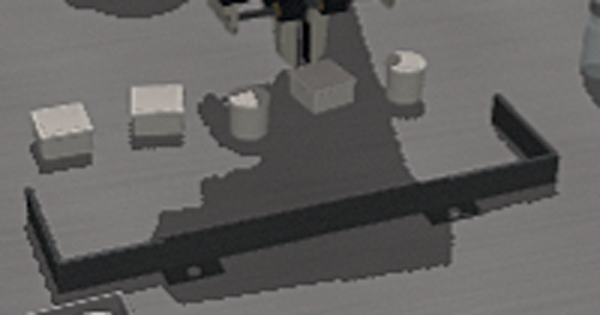

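servo_tool(
  rows=[
    {"dp":[0,8,0],"angular":[0,0,0],"jaw":0.74},
    {"dp":[0,8,0],"angular":[0,0,0],"jaw":0.74},
    {"dp":[0,8,0],"angular":[0,0,0],"jaw":0.74},
    {"dp":[0,8,0],"angular":[0,0,0],"jaw":0.74},
    {"dp":[0,8,0],"angular":[0,0,0],"jaw":0.74},
    {"dp":[0,10,0],"angular":[0,0,0],"jaw":0.74},
    {"dp":[0,10,0],"angular":[0,0,0],"jaw":0.74},
    {"dp":[0,10,0],"angular":[0,0,0],"jaw":0.74},
    {"dp":[0,10,0],"angular":[0,0,0],"jaw":0.74},
    {"dp":[0,10,0],"angular":[0,0,0],"jaw":0.74},
  ],
)

```text
clock: 5.88
position: [0.4978, 0.0743, 0.0087]
orientation: [0.0, 0.677, 0.736, 0.0]
ft_force: [-0.8, 0.0, -1.0]
width: 0.012
```

```bash
python3 go.py; python3 look.py 2
```

```text
t 5.88 rack xyz mm [-173.9   87.8    8.7] yaw of tool x vs rack y deg -0.010000000000005116 toolz [ 0.  0. -1.] F [-0.8  0.  -1. ] w 0.012
```

View pics/si2.png

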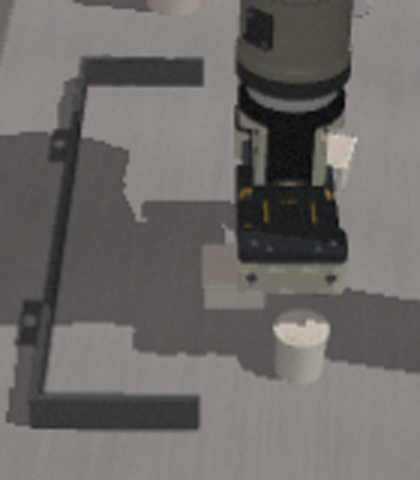

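View pics/sc2.png

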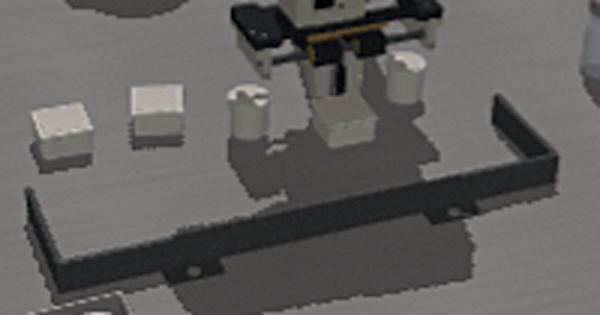

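servo_tool(
  rows=[
    {"dp":[0,10,0],"angular":[0,0,0],"jaw":0.74},
    {"dp":[0,10,0],"angular":[0,0,0],"jaw":0.74},
    {"dp":[0,10,0],"angular":[0,0,0],"jaw":0.74},
    {"dp":[0,10,0],"angular":[0,0,0],"jaw":0.74},
    {"dp":[0,10,0],"angular":[0,0,0],"jaw":0.74},
    {"dp":[0,10,0],"angular":[0,0,0],"jaw":0.74},
    {"dp":[0,10,0],"angular":[0,0,0],"jaw":0.74},
    {"dp":[0,10,0],"angular":[0,0,0],"jaw":0.74},
    {"dp":[0,10,0],"angular":[0,0,0],"jaw":0.74},
    {"dp":[0,10,0],"angular":[0,0,0],"jaw":0.74},
  ],
)

```text
clock: 7.22
position: [0.5974, 0.0827, 0.0087]
orientation: [-0.0, 0.677, 0.736, 0.0]
ft_force: [-0.3, 1.2, 0.1]
width: 0.0117
```

servo_tool(
  rows=[
    {"dp":[0,5,0],"angular":[0,0,0],"jaw":0.74},
    {"dp":[0,3,0],"angular":[0,0,0],"jaw":0.74},
    {"dp":[0,0,0],"angular":[0,0,0],"jaw":0.74},
  ],
)

```text
clock: 7.6
position: [0.6048, 0.0833, 0.0087]
orientation: [0.0, 0.677, 0.736, 0.0]
ft_force: [0.1, 0.5, -1.0]
width: 0.012
```

```bash
python3 go.py; python3 look.py 3
```

```text
t 7.6 rack xyz mm [-66.5  87.8   8.7] yaw of tool x vs rack y deg 0.0 toolz [ 0.  0. -1.] F [ 0.1  0.5 -1. ] w 0.012
```

View pics/si3.png

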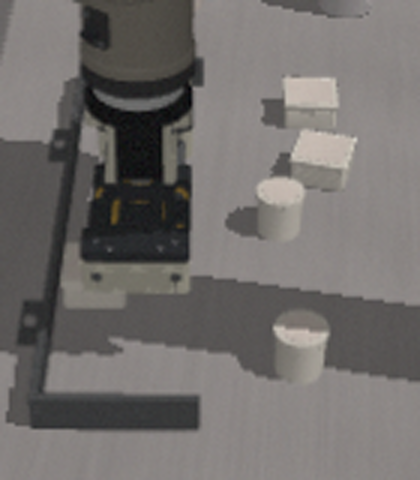

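View pics/sc3.png

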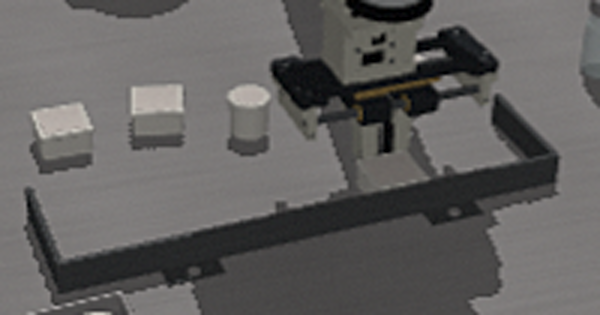

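servo_tool(
  rows=[
    {"dp":[0,2,0],"angular":[0,0,0],"jaw":0.74},
    {"dp":[0,1,0],"angular":[0,0,0],"jaw":0.74},
    {"dp":[0,1,0],"angular":[0,0,0],"jaw":0.74},
    {"dp":[0,0,0],"angular":[0,0,0],"jaw":0.74},
  ],
)

```text
clock: 8.2
position: [0.6088, 0.0837, 0.0087]
orientation: [0.0, 0.677, 0.736, 0.0]
ft_force: [-0.8, -0.3, -0.6]
width: 0.0117
```

servo_tool(
  rows=[
    {"dp":[0,1,0],"angular":[0,0,0],"jaw":0.74},
    {"dp":[0,1,0],"angular":[0,0,0],"jaw":0.74},
  ],
)

```text
clock: 8.45
position: [0.6096, 0.0838, 0.0087]
orientation: [-0.001, 0.677, 0.736, -0.001]
ft_force: [-6.8, -1.0, 5.6]
width: 0.0118
```

servo_tool(
  rows=[
    {"dp":[0,-5,0],"angular":[0,0,0],"jaw":0.74},
    {"dp":[0,-10,0],"angular":[0,0,0],"jaw":0.74},
    {"dp":[0,-10,-40],"angular":[0,0,0],"jaw":0.74},
    {"dp":[0,-20,-45],"angular":[0,0,0],"jaw":0.74},
    {"dp":[-20,-30,-5],"angular":[0,0,0],"jaw":0.74},
    {"dp":[-40,-40,0],"angular":[0,0,0],"jaw":0.74},
    {"dp":[-40,-40,0],"angular":[0,0,0],"jaw":0.74},
    {"dp":[-40,-40,0],"angular":[0,0,0],"jaw":0.74},
    {"dp":[-26,-18,0],"angular":[0,0,0],"jaw":0.74},
    {"dp":[0,0,0],"angular":[0,0,0],"jaw":0.74},
  ],
)

```text
clock: 9.7
position: [0.4114, -0.1008, 0.0989]
orientation: [0.0, 0.678, 0.735, 0.0]
ft_force: [0.5, 0.3, 0.3]
width: 0.012
```

```bash
python3 go.py; python3 look.py 4
```

```text
t 9.7 rack xyz mm [-274.8  -79.4   98.9] yaw of tool x vs rack y deg -0.20000000000000284 toolz [ 0.001 -0.    -1.   ] F [0.5 0.3 0.3] w 0.012
```

View pics/si4.png

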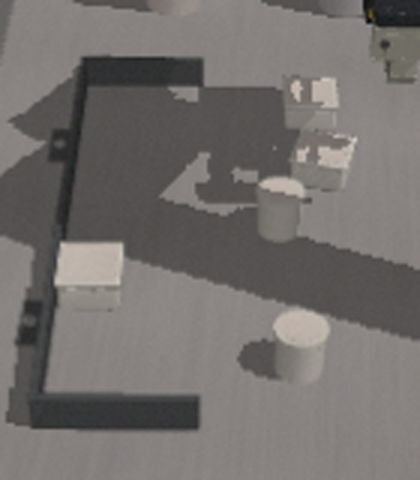

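View pics/sc4.png

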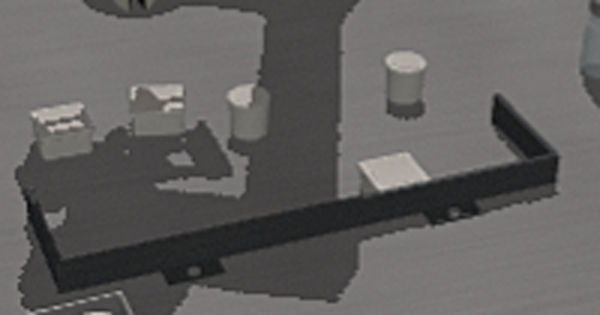

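servo_tool(
  rows=[
    {"dp":[0,0,30],"angular":[0,0,0],"jaw":0.74},
    {"dp":[0,0,35],"angular":[0,0,0],"jaw":0.74},
    {"dp":[0,0,17],"angular":[0,0,0],"jaw":0.74},
    {"dp":[0,0,8],"angular":[0,0,0],"jaw":0.74},
    {"dp":[0,8,0],"angular":[0,0,0],"jaw":0.74},
    {"dp":[0,8,0],"angular":[0,0,0],"jaw":0.74},
    {"dp":[0,8,0],"angular":[0,0,0],"jaw":0.74},
    {"dp":[0,8,0],"angular":[0,0,0],"jaw":0.74},
    {"dp":[0,8,0],"angular":[0,0,0],"jaw":0.74},
    {"dp":[0,8,0],"angular":[0,0,0],"jaw":0.74},
  ],
)

```text
clock: 11.05
position: [0.4607, -0.0954, 0.0087]
orientation: [-0.0, 0.677, 0.736, -0.0]
ft_force: [-0.7, -0.3, -0.1]
width: 0.0114
```

```bash
python3 go.py; python3 look.py 5
```

```text
t 11.05 rack xyz mm [-225.2  -78.2    8.7] yaw of tool x vs rack y deg 0.0 toolz [-0.  0. -1.] F [-0.7 -0.3 -0.1] w 0.0114
```

View pics/sc5.png

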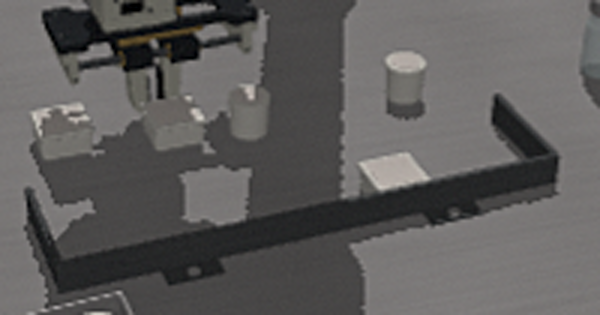

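servo_tool(
  rows=[
    {"dp":[0,10,0],"angular":[0,0,0],"jaw":0.74},
    {"dp":[0,10,0],"angular":[0,0,0],"jaw":0.74},
    {"dp":[0,10,0],"angular":[0,0,0],"jaw":0.74},
    {"dp":[0,10,0],"angular":[0,0,0],"jaw":0.74},
    {"dp":[0,10,0],"angular":[0,0,0],"jaw":0.74},
    {"dp":[0,10,0],"angular":[0,0,0],"jaw":0.74},
    {"dp":[0,10,0],"angular":[0,0,0],"jaw":0.74},
    {"dp":[0,10,0],"angular":[0,0,0],"jaw":0.74},
  ],
)

```text
clock: 12.15
position: [0.5406, -0.0887, 0.0087]
orientation: [-0.0, 0.677, 0.736, 0.0]
ft_force: [-0.5, 0.3, -0.3]
width: 0.0118
```

```bash
python3 go.py; python3 look.py 6
```

```text
t 12.15 rack xyz mm [-145.   -78.2    8.7] yaw of tool x vs rack y deg -0.010000000000005116 toolz [-0.  0. -1.] F [-0.5  0.3 -0.3] w 0.0118
```

View pics/sc6.png

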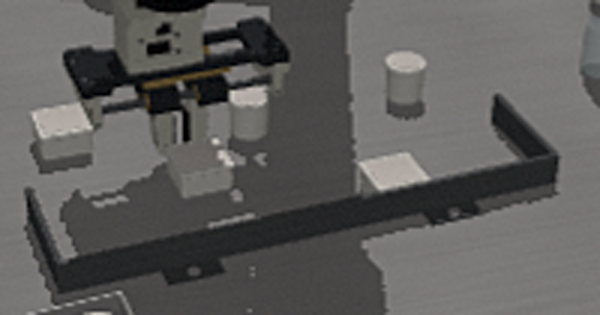

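View pics/si6.png

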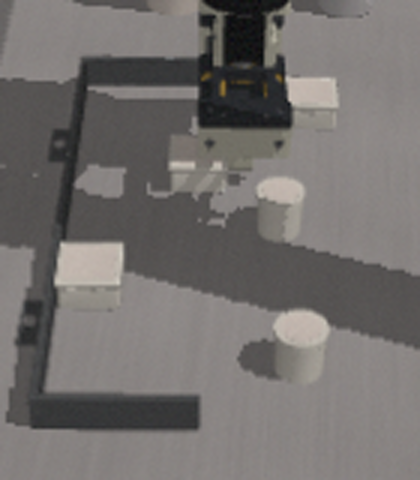

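Tub tracks squarely. On to about -65.

servo_tool(
  rows=[
    {"dp":[0,10,0],"angular":[0,0,0],"jaw":0.74},
    {"dp":[0,10,0],"angular":[0,0,0],"jaw":0.74},
    {"dp":[0,10,0],"angular":[0,0,0],"jaw":0.74},
    {"dp":[0,10,0],"angular":[0,0,0],"jaw":0.74},
    {"dp":[0,10,0],"angular":[0,0,0],"jaw":0.74},
    {"dp":[0,10,0],"angular":[0,0,0],"jaw":0.74},
    {"dp":[0,10,0],"angular":[0,0,0],"jaw":0.74},
    {"dp":[0,8,0],"angular":[0,0,0],"jaw":0.74},
    {"dp":[0,2,0],"angular":[0,0,0],"jaw":0.74},
    {"dp":[0,1,0],"angular":[0,0,0],"jaw":0.74},
  ],
)

```text
clock: 13.5
position: [0.6205, -0.0819, 0.0086]
orientation: [-0.0, 0.677, 0.736, -0.0]
ft_force: [-1.2, -0.2, 1.1]
width: 0.012
```

servo_tool(
  rows=[
    {"dp":[0,1,0],"angular":[0,0,0],"jaw":0.74},
    {"dp":[0,1,0],"angular":[0,0,0],"jaw":0.74},
  ],
)

```text
clock: 13.75
position: [0.6226, -0.0818, 0.0087]
orientation: [-0.0, 0.677, 0.736, 0.0]
ft_force: [0.6, -0.4, 0.3]
width: 0.012
```

```bash
python3 go.py
```

```text
t 13.75 rack xyz mm [-62.7 -78.2   8.7] yaw of tool x vs rack y deg -0.010000000000005116 toolz [-0.  0. -1.] F [ 0.6 -0.4  0.3] w 0.012
```

servo_tool(
  rows=[
    {"dp":[0,1,0],"angular":[0,0,0],"jaw":0.74},
    {"dp":[0,1,0],"angular":[0,0,0],"jaw":0.74},
  ],
)

```text
clock: 14.0
position: [0.6235, -0.0816, 0.0086]
orientation: [-0.001, 0.677, 0.736, -0.001]
ft_force: [-7.1, -0.2, 4.4]
width: 0.0118
```

servo_tool(
  rows=[
    {"dp":[0,-5,0],"angular":[0,0,0],"jaw":0.74},
    {"dp":[0,-10,0],"angular":[0,0,0],"jaw":0.74},
    {"dp":[0,-10,-40],"angular":[0,0,0],"jaw":0.74},
    {"dp":[0,-20,-45],"angular":[0,0,0],"jaw":0.74},
    {"dp":[-20,-30,-5],"angular":[0,0,0],"jaw":0.74},
    {"dp":[-30,-40,0],"angular":[0,0,0],"jaw":0.74},
    {"dp":[-30,-40,0],"angular":[0,0,0],"jaw":0.74},
    {"dp":[-15,-40,0],"angular":[0,0,0],"jaw":0.74},
    {"dp":[0,-13,0],"angular":[0,0,0],"jaw":0.74},
    {"dp":[0,0,0],"angular":[0,0,0],"jaw":0.74},
  ],
)

```text
clock: 15.25
position: [0.4252, -0.1937, 0.099]
orientation: [0.0, 0.677, 0.736, 0.0]
ft_force: [0.0, -1.0, 0.1]
width: 0.0121
```

servo_tool(
  rows=[
    {"dp":[0,0,30],"angular":[0,0,0],"jaw":0.74},
    {"dp":[0,0,35],"angular":[0,0,0],"jaw":0.74},
    {"dp":[0,0,17],"angular":[0,0,0],"jaw":0.74},
    {"dp":[0,0,8],"angular":[0,0,0],"jaw":0.74},
    {"dp":[0,0,0],"angular":[0,0,0],"jaw":0.74},
  ],
)

```text
clock: 15.88
position: [0.4261, -0.1934, 0.0085]
orientation: [-0.0, 0.676, 0.737, 0.0]
ft_force: [-0.7, 0.6, -0.1]
width: 0.0121
```

```bash
python3 go.py; python3 look.py 7
```

```text
t 15.88 rack xyz mm [-268.  -172.9    8.5] yaw of tool x vs rack y deg 0.04000000000000625 toolz [ 0.  0. -1.] F [-0.7  0.6 -0.1] w 0.0121
```

View pics/sc7.png

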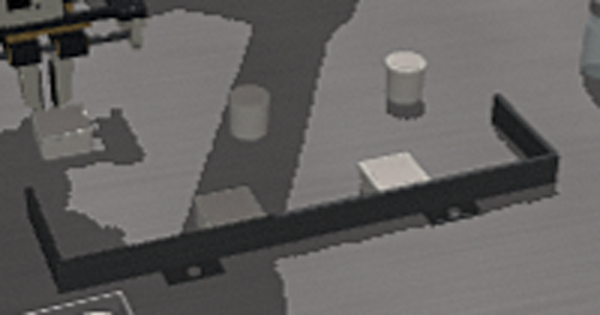

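View pics/si7.png

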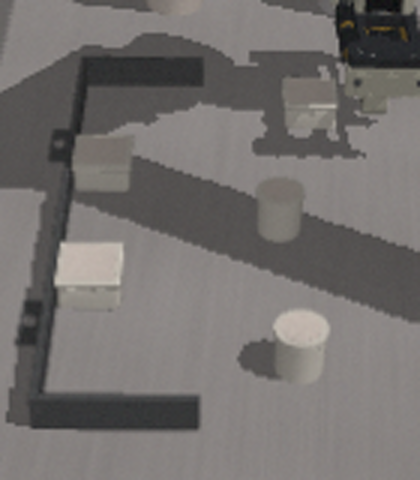

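servo_tool(
  rows=[
    {"dp":[0,8,0],"angular":[0,0,0],"jaw":0.74},
    {"dp":[0,8,0],"angular":[0,0,0],"jaw":0.74},
    {"dp":[0,8,0],"angular":[0,0,0],"jaw":0.74},
    {"dp":[0,8,0],"angular":[0,0,0],"jaw":0.74},
    {"dp":[0,8,0],"angular":[0,0,0],"jaw":0.74},
    {"dp":[0,10,0],"angular":[0,0,0],"jaw":0.74},
    {"dp":[0,10,0],"angular":[0,0,0],"jaw":0.74},
    {"dp":[0,10,0],"angular":[0,0,0],"jaw":0.74},
    {"dp":[0,10,0],"angular":[0,0,0],"jaw":0.74},
    {"dp":[0,10,0],"angular":[0,0,0],"jaw":0.74},
  ],
)

```text
clock: 17.23
position: [0.5158, -0.1861, 0.0087]
orientation: [-0.0, 0.677, 0.736, 0.0]
ft_force: [-0.2, -0.2, -0.8]
width: 0.0118
```

```bash
python3 go.py; python3 look.py 8
```

```text
t 17.23 rack xyz mm [-178.  -173.2    8.7] yaw of tool x vs rack y deg 0.0 toolz [ 0.  0. -1.] F [-0.2 -0.2 -0.8] w 0.0118
```

View pics/sc8.png

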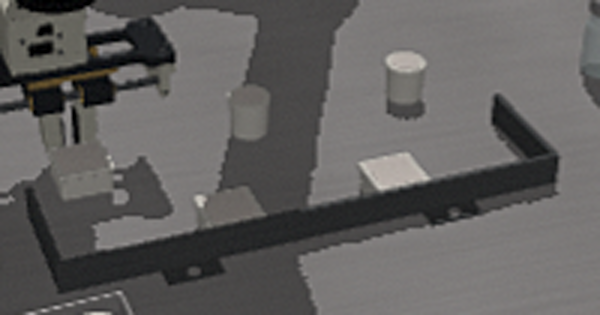

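Clear of the side wall; continue.

servo_tool(
  rows=[
    {"dp":[0,10,0],"angular":[0,0,0],"jaw":0.74},
    {"dp":[0,10,0],"angular":[0,0,0],"jaw":0.74},
    {"dp":[0,10,0],"angular":[0,0,0],"jaw":0.74},
    {"dp":[0,10,0],"angular":[0,0,0],"jaw":0.74},
    {"dp":[0,10,0],"angular":[0,0,0],"jaw":0.74},
    {"dp":[0,10,0],"angular":[0,0,0],"jaw":0.74},
    {"dp":[0,10,0],"angular":[0,0,0],"jaw":0.74},
    {"dp":[0,10,0],"angular":[0,0,0],"jaw":0.74},
    {"dp":[0,10,0],"angular":[0,0,0],"jaw":0.74},
    {"dp":[0,10,0],"angular":[0,0,0],"jaw":0.74},
  ],
)

```text
clock: 18.58
position: [0.6154, -0.1777, 0.0087]
orientation: [-0.0, 0.677, 0.736, 0.0]
ft_force: [0.3, -0.3, 0.0]
width: 0.0125
```

servo_tool(
  rows=[
    {"dp":[0,8,0],"angular":[0,0,0],"jaw":0.74},
    {"dp":[0,3,0],"angular":[0,0,0],"jaw":0.74},
    {"dp":[0,2,0],"angular":[0,0,0],"jaw":0.74},
    {"dp":[0,1,0],"angular":[0,0,0],"jaw":0.74},
  ],
)

```text
clock: 19.08
position: [0.6286, -0.1766, 0.0087]
orientation: [-0.0, 0.677, 0.736, 0.0]
ft_force: [-0.2, 1.0, 0.9]
width: 0.0118
```

servo_tool(
  rows=[
    {"dp":[0,1,0],"angular":[0,0,0],"jaw":0.74},
    {"dp":[0,1,0],"angular":[0,0,0],"jaw":0.74},
  ],
)

```text
clock: 19.32
position: [0.6307, -0.1764, 0.0087]
orientation: [-0.0, 0.677, 0.736, 0.0]
ft_force: [0.1, 0.5, -0.5]
width: 0.0117
```

```bash
python3 go.py
```

```text
t 19.32 rack xyz mm [ -62.7 -173.3    8.7] yaw of tool x vs rack y deg -0.010000000000005116 toolz [-0.  0. -1.] F [ 0.1  0.5 -0.5] w 0.0117
```

servo_tool(
  rows=[
    {"dp":[0,1,0],"angular":[0,0,0],"jaw":0.74},
    {"dp":[0,1,0],"angular":[0,0,0],"jaw":0.74},
  ],
)

```text
clock: 19.58
position: [0.6315, -0.1763, 0.0087]
orientation: [-0.001, 0.677, 0.736, -0.001]
ft_force: [-8.5, -1.9, 4.9]
width: 0.0119
```

servo_tool(
  rows=[
    {"dp":[0,-5,0],"angular":[0,0,0],"jaw":0.74},
    {"dp":[0,-10,0],"angular":[0,0,0],"jaw":0.74},
    {"dp":[0,-10,-40],"angular":[0,0,0],"jaw":0.74},
    {"dp":[0,-20,-45],"angular":[0,0,0],"jaw":0.74},
    {"dp":[0,-50,-20],"angular":[0,0,0],"jaw":0.74},
    {"dp":[0,-50,-20],"angular":[0,0,0],"jaw":0.74},
    {"dp":[0,-50,-20],"angular":[0,0,0],"jaw":0.74},
    {"dp":[0,0,0],"angular":[0,0,0],"jaw":0.74},
  ],
)

```text
clock: 20.58
position: [0.4361, -0.1929, 0.1553]
orientation: [0.001, 0.677, 0.736, 0.0]
ft_force: [1.2, -0.4, 0.9]
width: 0.0121
```

```bash
python3 go.py; python3 look.py 9; python3 - <<'E'
from h import *
for v in("scene","side"):
    cv2.imwrite(f"pics/{v}9f.png",np.load(f"pics/{v}_9.npy",allow_pickle=True).item()["pixels"][:,:,::-1])
E
```

```text
t 20.57 rack xyz mm [-257.9 -173.2  155.3] yaw of tool x vs rack y deg -0.12000000000000455 toolz [ 0.002 -0.001 -1.   ] F [ 1.2 -0.4  0.9] w 0.0121
```

View pics/sc9.png

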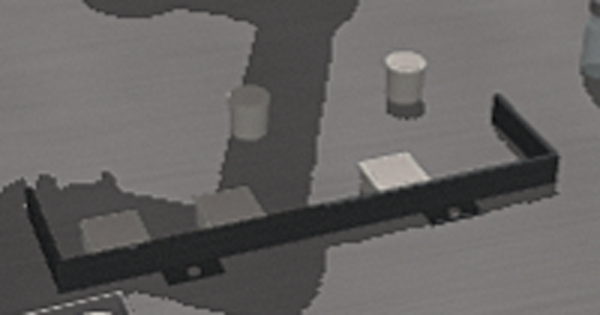

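View pics/si9.png

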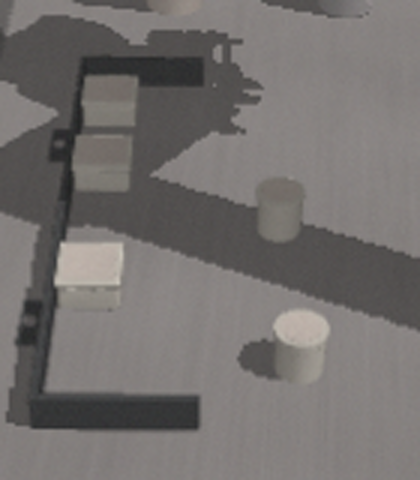

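View pics/scene9f.png

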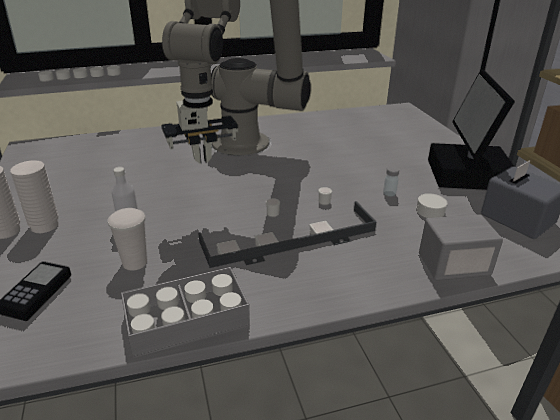

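```bash
python3 -c "
from station import manip;print(manip.sign_off())"
```

```text
the job is handed in; nothing more can be done
None
```

I pushed the three square tubs one at a time along the counter into the rack, each until it pressed against the back wall. The fingers were nearly shut, with the tip 9 mm above the counter. I handed the job in at about 20.6 s, with no verdict reported.

- **Tubs:** each push ended with a 7–9 N rise in force, at the tool position where a tub would be flush (tub centre about 25 mm from the wall). The tubs sit at about y = -0.173, -0.078 and +0.088 m along the rack, going by where the fingers were.
- **Last pictures (scene and side):** all three tubs look upright and square against the back wall. The two pots, shaker, lids, cup and bottle look to be where they started. I judged this by eye and did not re-measure the final poses.
- **Robot:** the arm is withdrawn, raised to 155 mm and touching nothing.
- **Checks that failed or disagreed:**
  - My first move call was refused because some rows had no "angular" value; nothing moved.
  - The trained networks gave some wrong or missed detections, so I measured the rack, tubs and pots from corners picked by hand in the pictures. Those fits were off by about 1 pixel.

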